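Press a turned bulb into the sprung ring and hold it down

TASK

Turn the pressing stand's hinged cover right over on its hinge so that it lies open with its cork face up, then take the round-bellied wooden bulb from the rack and set it, neck up and upright, belly in the stand's sprung ring. Press the bulb down until the ring is fully home at the bottom of its travel, and finish like that: the program ends with the gripper still on the bulb, holding the ring down. Leave the flanged bell, the jar, the screwdriver and the carton where they are.

Things in the scene. Friction and masses are not known exactly. Their poses are not given: they have to be found in the camera images.
- stand: Wooden pressing stand, fixed (pose varies). Origin on the bench under the ring's axis; x runs from the cover's bar to the hinge (roughly away from the robot), z up. Base plate 18 mm thick, x -65 to +185, y +-65. Two cheeks (x -45 to +65, at y +-56, 14 thick) rise to z = 85. Hinge line parallel to y at x = +65, z = 91. A rest 85 high at x = +165 lies under the opened cover.
- cover (a joint): Angle of the stand's hinged wooden cover (rad): 0 = shut flat over the ring, hiding it from above (start); 3.14 = turned right over, flat on the far side, cork face up. Weighs 160 g. The hinge is damped: let go before upright (1.57) the cover sinks back shut; let go well beyond upright it sinks by itself to 3.14 in a few seconds.
- cover_bar (a point): Middle of the cover's round steel handle bar: 12 mm thick, parallel to the hinge and 150 mm from it, 72 mm free between two side arms. Shut: at z = 91, on the robot's side, 85 mm from the ring's axis; 34 mm clear gap between bar and cover board, and 70 mm clear below. It swings up and over in an arc about the hinge (150 mm above it at 1.57 rad) and can roll between gripping fingers.
- cover_hinge (a point): Middle of the cover's hinge line, 91 mm above the bench; the hinge line is parallel to the stand's y.
- ring (a joint): How far the sprung ring is pressed down (m): 0 = up (start), 0.020 = fully home against its stop. It takes about 3 N to start it and 15 N to bring it home, the bulb's own weight included (spring 600 N/m).
- ring_mouth (a point): Centre of the sprung aluminium ring's upper edge (moves with the ring): 75 mm above the bench when up, 55 mm when home. Ring: 72 mm outside, 48 mm hole, 12 mm high, level, open below down to the base plate at z = 18. The bulb's belly sits in the hole with its centre 22.5 mm above this point.
- bulb: The turned wooden bulb, loose, 120 to 210 g: ball-shaped belly 66 mm in diameter, straight round neck on top 22 mm in diameter, 118 mm tall overall. Origin at the belly's lowest point, z along the neck (up). Stands neck up in one of the rack's end holes. A decorative bead at the neck's foot, 33 mm wide, ends 70 mm above the origin.
- bulb_belly (a point): Centre of the bulb's ball-shaped belly (33 mm above its origin).
- bulb_neck (a point): Point on the bulb's neck axis, 95 mm above its origin: middle of the free straight neck, where it can be gripped from above or the sides.
- rack: Wooden rack, fixed to the bench (pose varies), 260 x 90 mm, top at z = 60; three holes of 49 mm on its x axis at -82, 0 and +82 mm. Bulb in one end hole, flanged bell in the other, middle hole empty. Origin on the bench under its middle. Rack and stand can be on either side.
- bell: Bystander: a straight turned bell with a flat 64 mm flange lying on the rack and a 19 mm neck, 85 mm above the rack; origin under the flange.
- jar: Bystander: round jar, 60 mm wide, 75 mm high.
- screwdriver: Bystander: screwdriver lying between stand and rack.
- carton: Bystander: small white carton 60 x 80 x 45 mm, to one side.
Mind the look-alikes: they are no part of the job. Leave any purple or yellow look-alike of the bulb alone.

How it is judged:
By the outcome, as a careful person would: the job done as asked, in the order asked, and still so for the second after the job is handed in, while the arm keeps its last pose, push and grip.
It also fails if it takes over 64 s, if anything falls off the work surface, if the arm or the gripper's body presses on something with over 40 N, if the wrist force passes 120 N, or if a joint passes its speed limit or range.

ROBOT

A 7-joint arm with a two-finger parallel gripper is mounted at the origin on the work surface. World frame = base frame: x ahead of the robot, y to its left, z up, the work surface at z = 0. Lengths are in m, angles in rad, forces in N, time in s.
With the tool pointing down it reaches from about 0.425 to 0.825 m from the base axis. Payload 3.6 kg.
Tool frame: the origin (TCP) lies where the fingers leave the gripper's body, on its centre line; the fingertips stand 73 mm ahead of it and the grasp point (between the pads) lies 54 mm ahead of it; x points along the fingers, y is the direction in which the jaws open and shut, and the axes are right-handed (so a half turn about x gives the same grasp; the last joint's range is limited). The gripper opens to 85 mm and grips with 20 to 120 N. Pads are 22 mm wide; open, the fingers measure 114 mm over their backs; the gripper's body (76 mm by 85 mm) begins 54 mm behind the grasp point. The pads swing forward as they close: fully open they stand 13 mm farther back than shut.
Start: joints at [-1.256, 0.615, -0.013, 1.423, 0.008, 1.103, -0.04], TCP at [0.217, 0.613, 0.304] pointing down, gripper open.
Joint ranges: [-3.12, 3.12], [-0.3, 2.06], [-1.34, 1.32], [0.26, 2.42], [-1.36, 4.5], [0.01, 1.98], [-2.84, 2.84]. Speed limits (rad/s): [2.79, 2.79, 3.14, 3.14, 3.14, 3.14, 3.14].

INTERFACE

Orientations are given as a unit quaternion [x, y, z, w].
In Python, from station import arm, snapshot, camera_info, ticket gives the robot as it stands. Calls block until the motion is done:
- arm.movep(position, orientation): joint-space move of the TCP to a pose.
- arm.line_to(position, velocity=0.15, ori=None): straight line of the TCP; ori=None keeps the orientation; velocity is the mean speed in m/s.
- arm.move_j(angles): joint-space move.
- arm.move_gripper(opening, effort=None): opening from 0.0 (shut) to 1.0 (fully open); effort is the grip in N (None keeps the last); returns when the fingers have stopped.
- arm.pause(seconds).
- arm.ik(position, orientation): joint angles nearest the present ones, or None.
- snapshot(name): name is "side" or "top" or "wrist"; returns the picture (480x640x3 uint8, blue, green, red); there is no depth.
- camera_info(name): a dict with "fx", "fy", "cx", "cy" (pixels), "R" (3x3) and "t" (3): a world point X has camera coordinates R X + t; the wrist camera has in their place "T_tool_cam" (4x4, takes a point from camera to tool coordinates, whose origin is the TCP and whose axes are the tool frame's). Camera axes: x right, y down, z forward; pixel columns grow to the right and rows downward; lengths in m; the calibration is good to about 2 mm. A picture is of the moment at which its call begins: read the wrist's pose just before it. camera_info takes no time and is no camera call.
A pose or a line that the arm cannot do raises arm.MotionError and nothing moves.
- ticket.finish_job(): hands the job in, once; it reports no verdict.
Readings, each from a call of its own:
- arm.read_time(): time.
- arm.read_joint_positions(): joint angles.
- arm.read_dq(): joint speeds.
- arm.read_effort(): joint torques, N m.
- arm.read_tool_pos(): TCP position.
- arm.read_eef_rot(): TCP orientation.
- arm.read_ft_force(): force on the tool from outside, world axes, zero at the start.
- arm.read_wrist_torque(): the same for the moment, N m.
- arm.read_opening(): opening from 0.0 (shut) to 1.0 (fully open).
Only numpy, scipy, OpenCV 4.12 (cv2) and the standard library are available. Lean on these libraries where they do the work, as an engineer would, in place of code of your own. Each camera call takes 0.05 s, during which the arm holds its last target.

## Working session

There is one attempt and no reset: what is moved stays moved. The work goes in short steps, each a Python script; the robot and the scene stay as the last script left them, time stands still between calls to the robot, and variables do not carry over. Pictures are saved under pics/ and viewed, and the job is handed in when it is done.

```bash
ls; mkdir -p pics
python3 - <<'E'
from station import arm, snapshot, camera_info
import cv2, numpy as np
for n in ["side","top","wrist"]:
    cv2.imwrite(f"pics/{n}0.png", snapshot(n))
    i=camera_info(n); print(n,{k:np.round(np.array(v),4).tolist() for k,v in i.items()})
print(arm.read_time(),arm.read_tool_pos(),arm.read_eef_rot(),arm.read_opening())
E
```

```text
pics
side {'fx': 441.779, 'fy': 441.779, 'cx': 322.5157, 'cy': 237.9938, 'R': [[0.8809, -0.4729, 0.0196], [-0.2702, -0.5365, -0.7994], [0.3885, 0.699, -0.6004]], 't': [-0.5218, 0.2492, 0.8029]}
top {'fx': 461.0873, 'fy': 461.0873, 'cx': 317.2053, 'cy': 241.6871, 'R': [[-0.022, -0.9997, -0.0061], [-0.9859, 0.0227, -0.1658], [0.1659, 0.0023, -0.9861]], 't': [0.0294, 0.5811, 1.2266]}
wrist {'fx': 376.8975, 'fy': 376.8975, 'cx': 315.8662, 'cy': 239.9744, 'T_tool_cam': [[-0.0008, -0.3069, 0.9517, -0.0713], [1.0, -0.0004, 0.0007, 0.0008], [0.0002, 0.9517, 0.3069, -0.0794], [0.0, 0.0, 0.0, 1.0]]}
0.15 [0.21709055 0.61220878 0.303     ] [ 0.11915914  0.69696527 -0.12055521  0.69678329] 1.0009431946049707
```

View pics/side0.png

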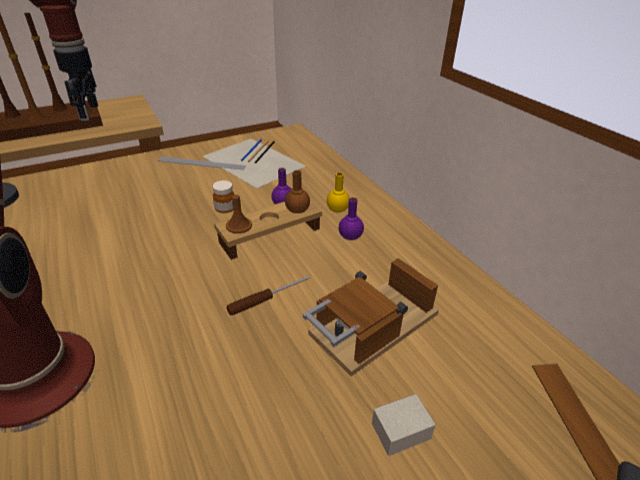

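View pics/top0.png

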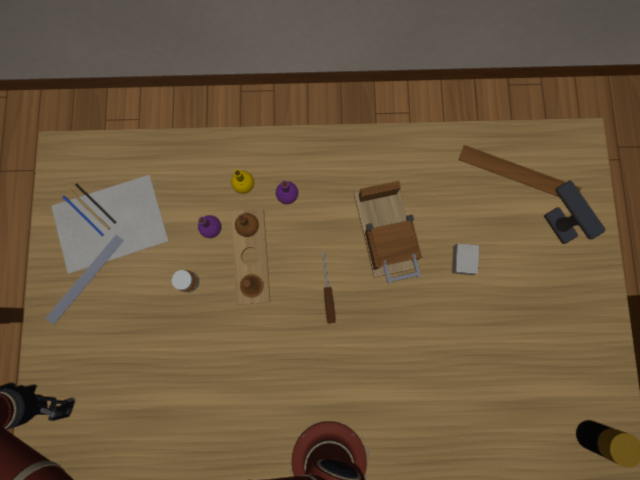

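View pics/wrist0.png

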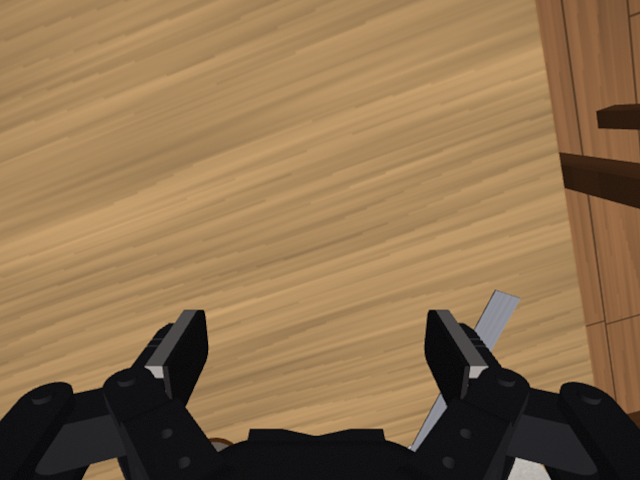

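```bash
cat > h.py <<'E'
from station import arm, snapshot, camera_info, ticket
import cv2, numpy as np
from scipy.spatial.transform import Rotation as Rn
def cam(n):
    i=camera_info(n); K=np.array([[i['fx'],0,i['cx']],[0,i['fy'],i['cy']],[0,0,1]])
    if n=='wrist':
        T=np.array(i['T_tool_cam']); p=np.array(arm.read_tool_pos()); R=Rn.from_quat(arm.read_eef_rot()).as_matrix()
        Rc=R@T[:3,:3]; c=R@T[:3,3]+p; return K,Rc.T,-Rc.T@c
    return K,np.array(i['R']),np.array(i['t'])
def ray(C,uv):
    K,R,t=C; d=R.T@np.linalg.inv(K)@np.array([uv[0],uv[1],1.]); return -R.T@t,d/np.linalg.norm(d)
def onz(C,uv,z):
    c,d=ray(C,uv); return c+d*(z-c[2])/d[2]
def tri(C1,u1,C2,u2):
    c1,d1=ray(C1,u1); c2,d2=ray(C2,u2)
    s=np.linalg.lstsq(np.stack([d1,-d2],1),c2-c1,rcond=None)[0]
    a=c1+s[0]*d1;b=c2+s[1]*d2; return (a+b)/2,np.linalg.norm(a-b)
def proj(C,X):
    K,R,t=C; p=K@(R@np.array(X)+t); return p[:2]/p[2]
E
python3 - <<'E'
import cv2
a=cv2.imread('pics/top0.png'); b=cv2.imread('pics/side0.png')
cv2.imwrite('pics/c1.png',cv2.resize(a[170:300,340:440],None,fx=6,fy=4.6,interpolation=cv2.INTER_CUBIC)) if 0 else None
cv2.imwrite('pics/c1.png',cv2.resize(a[175:295,345:445],None,fx=5,fy=5,interpolation=cv2.INTER_CUBIC))
cv2.imwrite('pics/c2.png',cv2.resize(b[250:380,290:450],None,fx=4.5,fy=4.5,interpolation=cv2.INTER_CUBIC))
cv2.imwrite('pics/c3.png',cv2.resize(a[160:310,180:310],None,fx=4,fy=4,interpolation=cv2.INTER_CUBIC))
cv2.imwrite('pics/c4.png',cv2.resize(b[160:260,205:375],None,fx=4.5,fy=4.5,interpolation=cv2.INTER_CUBIC))
E
```

```text
(no output)
```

View pics/c1.png

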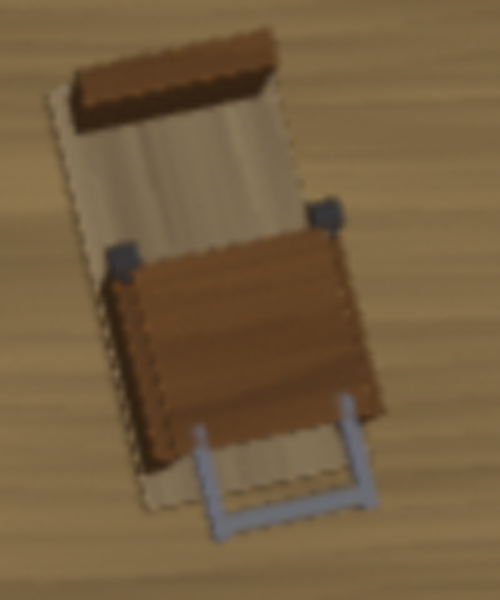

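View pics/c2.png

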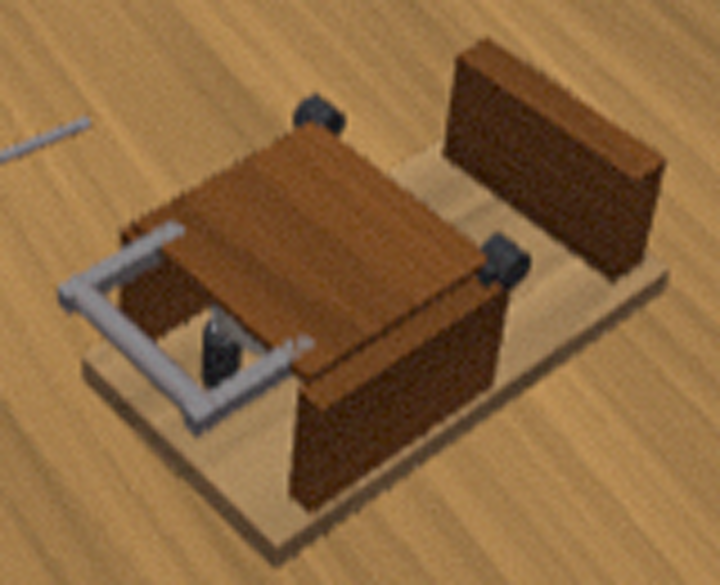

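View pics/c3.png

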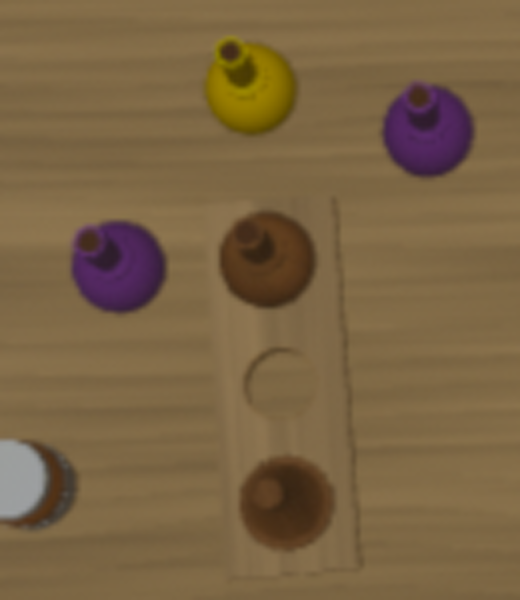

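View pics/c4.png

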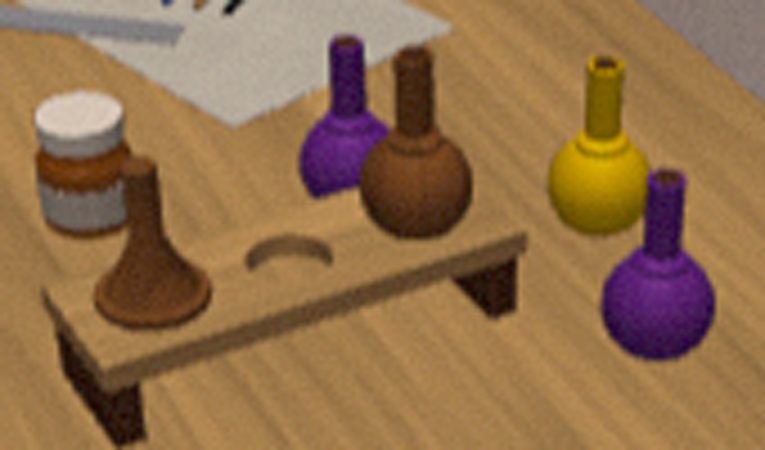

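Run:
```python
from h import *
T,S=cam('top'),cam('side')
top=lambda x,y:(345+(x-2)/5,175+(y-2)/5); sid=lambda x,y:(290+(x-2)/4.5,250+(y-2)/4.5)
def show(n,a,b,z):
    p,e=tri(T,a,S,b); print(n,np.round(p,4),round(e,4),'top@z',np.round(onz(T,a,z),4),'side@z',np.round(onz(S,b,z),4)); return p
A=show('barL',top(222,525),sid(75,293),.091);B=show('barR',top(366,497),sid(200,415),.091)
C=show('hinL',top(122,260),sid(320,117),.091);D=show('hinR',top(327,214),sid(505,262),.091)
m=(A+B)/2;h=(C+D)/2
print('bar',m,'hinge',h,np.linalg.norm((m-h)[:2]),'yaw from m-h',np.arctan2(*(h-m)[[1,0]]),'from axes',np.arctan2(*(A-B)[[1,0]])-np.pi/2,np.arctan2(*(C-D)[[1,0]])-np.pi/2)
c3=lambda x,y:(180+(x-1.5)/4,160+(y-1.5)/4); c4=lambda x,y:(205+(x-2)/4.5,160+(y-2)/4.5)
show('belly',c3(268,258),c4(416,185),.08); show('necktop',c3(247,234),c4(413,53),.165)
```

```text
barL [ 0.4671 -0.1698  0.0923] 0.0034 top@z [ 0.4689 -0.1706  0.091 ] side@z [ 0.466  -0.1684  0.091 ]
barR [ 0.4812 -0.2469  0.0908] 0.0016 top@z [ 0.4819 -0.2472  0.091 ] side@z [ 0.4803 -0.2469  0.091 ]
hinL [ 0.6121 -0.1236  0.0922] 0.0 top@z [ 0.6123 -0.1238  0.091 ] side@z [ 0.6128 -0.1226  0.091 ]
hinR [ 0.6344 -0.2348  0.0909] 0.0015 top@z [ 0.635  -0.2351  0.091 ] side@z [ 0.6335 -0.2347  0.091 ]
bar [ 0.47417091 -0.20837514  0.09154467] hinge [ 0.62321608 -0.17918984  0.0915075 ] 0.15187575570171302 yaw from m-h 0.19336839309108064 from axes 0.1803557179614561 0.1977848996641407
belly [0.6278 0.2069 0.0816] 0.0019 top@z [0.6291 0.2068 0.08  ] side@z [0.6279 0.2093 0.08  ]
necktop [0.6263 0.2065 0.1672] 0.0003 top@z [0.6269 0.2068 0.165 ] side@z [0.6279 0.2102 0.165 ]
```

```bash
cat >> h.py <<'E'
psi=0.192
u=np.array([np.cos(psi),np.sin(psi),0]); v=np.array([-np.sin(psi),np.cos(psi),0]); Z=np.array([0,0,1.])
def quat(app,jaw):
    return Rn.from_matrix(np.stack([app,jaw,np.cross(app,jaw)],1)).as_quat()
E
python3 - <<'E'
from h import *
hinge=np.array([.6232,-.1792,.091]); 
for s in (1,-1):
  for d in (0,30,60,90,110,130):
    th=np.radians(d); ph=np.radians(max(0,d-90)); 
    bar=hinge+.15*(-np.cos(th)*u+np.sin(th)*Z)
    app=np.sin(ph)*u-np.cos(ph)*Z; jaw=s*(np.cos(ph)*u+np.sin(ph)*Z)
    q=arm.ik(bar-.054*app,quat(app,jaw)); print(s,d,None if q is None else np.round(q,2))
  print(arm.ik([.476,-.208,.33],quat(-Z,s*u)))
for j in (np.array([1,0,0]),np.array([0,1.,0])):
  for s in (1,-1):
    q=arm.ik([.628,.207,.2],quat(-Z,s*j)); print(j,s,None if q is None else np.round(q,2))
E
```

```text
1 0 [ 0.15  0.66  0.34  1.97 -0.38  0.57  0.94]
1 30 [-0.05  0.61  0.62  1.87 -0.48  0.81  1.02]
1 60 [-0.09  0.61  0.65  1.68 -0.42  1.    0.89]
1 90 [-0.04  0.66  0.52  1.45 -0.35  1.12  0.73]
1 110 [ 0.01  0.61  0.44  1.61 -0.65  0.75  0.97]
1 130 [ 0.69  0.7  -0.62  1.77  0.43  0.15  0.1 ]
[-0.22982746  0.51908837  0.93479526  1.77759667 -0.46815662  1.08527257
  1.05999685]
-1 0 [-0.26  0.95  1.13  1.98 -1.08  0.99 -1.53]
-1 30 [-0.29  0.81  1.13  1.88 -0.86  1.05 -1.74]
-1 60 [-0.31  0.79  1.13  1.68 -0.77  1.18 -1.92]
-1 90 [-0.29  0.86  1.13  1.46 -0.79  1.32 -2.05]
-1 110 [-0.31  0.83  1.13  1.62 -1.16  1.11 -1.81]
-1 130 [ 0.32  0.62 -0.01  1.78 -1.26  0.33 -1.5 ]
[-0.31840935  0.6024239   1.1365647   1.7796585  -0.59676684  1.15484615
 -1.94192821]
[1 0 0] 1 [-0.52  0.75  0.29  1.51 -0.25  0.92 -0.14]
[1 0 0] -1 [-0.09  0.78 -0.48  1.49  0.41  0.97  2.46]
[0. 1. 0.] 1 [-0.32  0.74 -0.06  1.5   0.05  0.9   1.18]
[0. 1. 0.] -1 [-0.71  0.82  0.67  1.52 -0.57  1.   -1.45]
```

Run:
```python
from h import *
arm.movep([.476,-.208,.30],quat(-Z,u))
print(arm.read_time(),np.round(arm.read_joint_positions(),2),arm.read_tool_pos())
C=cam('wrist'); im=snapshot('wrist'); cv2.imwrite('pics/w1.png',im)
np.savez('w1.npz',K=C[0],R=C[1],t=C[2])
for n,p in dict(barL=(.4671,-.1698,.091),barR=(.4812,-.2469,.091),hL=(.6121,-.1236,.091),hR=(.6344,-.2348,.091)).items(): print(n,np.round(proj(C,p),1))
```

```text
3.1667 [-0.24  0.57  0.96  1.82 -0.54  1.04  1.13] [ 0.47657488 -0.20709187  0.2998204 ]
barL [313.2 177.5]
barR [312.1 275.1]
hL [521.  153.4]
hR [498.5 294.9]
```

View pics/w1.png

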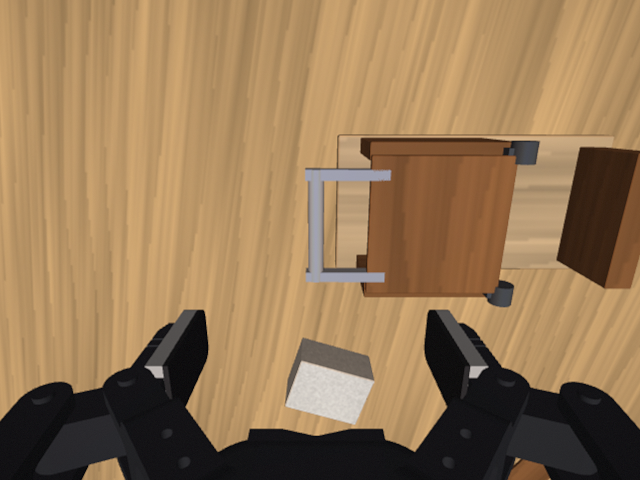

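Run:
```python
from h import *
d=np.load('w1.npz'); C=(d['K'],d['R'],d['t'])
im=cv2.imread('pics/w1.png').astype(int)
m=(np.abs(im[...,0]-im[...,2])<45)&(im[...,0]>im[...,2])&(im.sum(2)>330)
for r in (190,205,220,235,250,262):
    c=np.nonzero(m[r,295:345])[0]+295; print(r,c.min(),c.max(),c.mean())
for x in (315,): 
    c=np.nonzero(m[150:300,330+20])[0]+150; print(c)
```

```text
190 313 318 315.5
205 313 318 315.5
220 313 318 315.5
235 313 318 315.5
250 313 318 315.5
262 313 318 315.5
[170 171 172 173 174 175 176 177 178 179 272 273 274 275 276 277 278 279
 280 281]
```

Run:
```python
from h import *
d=np.load('w1.npz'); C=(d['K'],d['R'],d['t'])
im=cv2.imread('pics/w1.png'); print(im[225,300:335].tolist())
a=onz(C,(315.7,190),.091);b=onz(C,(315.7,262),.091);m=onz(C,(315.7,225.5),.091)
print(a,b,m,np.arctan2(*(a-b)[[1,0]])-np.pi/2, np.array(onz(C,(525,153),.091)),onz(C,(501.5,294.5),.091))
```

```text
[[114, 167, 208], [113, 165, 206], [112, 164, 204], [111, 161, 201], [109, 159, 198], [110, 160, 199], [113, 163, 203], [113, 165, 207], [107, 129, 152], [121, 120, 126], [141, 143, 151], [150, 152, 160], [160, 160, 161], [166, 162, 161], [173, 162, 161], [177, 161, 162], [177, 162, 162], [172, 161, 161], [166, 162, 162], [158, 160, 161], [150, 152, 160], [139, 141, 149], [122, 122, 128], [97, 111, 127], [102, 144, 179], [108, 157, 196], [105, 152, 189], [104, 149, 186], [102, 148, 184], [98, 143, 179], [94, 137, 171], [93, 136, 169], [94, 137, 171], [95, 139, 172], [97, 141, 177]]
[ 0.47073552 -0.17862863  0.091     ] [ 0.48184148 -0.23524618  0.091     ] [ 0.4760433  -0.20568741  0.091     ] 0.19369813583038176 [ 0.61486526 -0.12274376  0.091     ] [ 0.63665594 -0.23394572  0.091     ]
```

```bash
cat >> h.py <<'E'
bar0=np.array([.4755,-.2065,.091]); hinge=bar0+.15*u
E
python3 - <<'E'
from h import *
arm.move_gripper(.36,25)
q=quat(-Z,u)
arm.line_to(bar0+[0,0,.054+.03],.2,q)
print(arm.read_tool_pos(),arm.read_ft_force())
arm.line_to(bar0+[0,0,.054],.1)
print(arm.read_tool_pos(),arm.read_ft_force())
arm.move_gripper(0.0,25)
print(arm.read_opening(),arm.read_tool_pos(),arm.read_ft_force(),arm.read_wrist_torque(),arm.read_time())
cv2.imwrite('pics/w2.png',snapshot('wrist'))
E
```

```text
[ 0.47594351 -0.20720263  0.17584221] [ 0.40435723 -0.14053757  0.69005284]
[ 0.4756781  -0.20672205  0.14540421] [ 0.07109574 -0.52669176  0.18445927]
0.1267573066895696 [ 0.47618067 -0.20683375  0.14578345] [1.69955155 0.64003688 2.42169109] [ 0.02123933 -0.14237075 -0.02726265] 5.3083
```

View pics/w2.png

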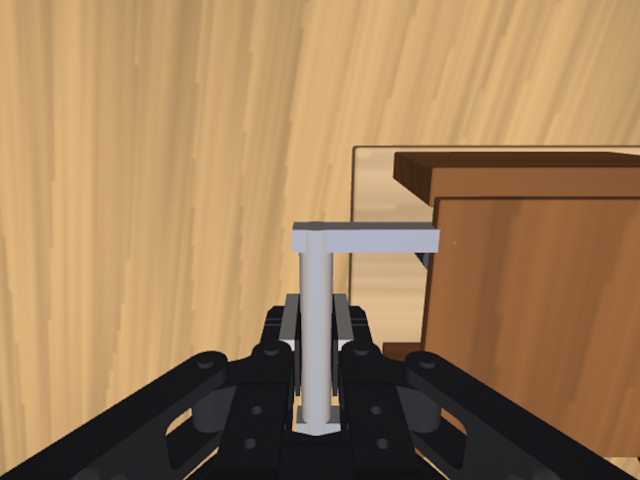

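Run:
```python
from h import *
for d in range(12,133,12):
    th=np.radians(d); ph=np.radians(max(0,d-84)*.5)
    bar=hinge+.15*(-np.cos(th)*u+np.sin(th)*Z)
    app=np.sin(ph)*u-np.cos(ph)*Z; jaw=np.cos(ph)*u+np.sin(ph)*Z
    arm.line_to(bar-.054*app,.12,quat(app,jaw))
    f=arm.read_ft_force(); print(d,round(arm.read_time(),2),np.round(arm.read_tool_pos()-(bar-.054*app),4),np.round(f,1),np.round(arm.read_joint_positions()[5:],2))
    if np.linalg.norm(f)>35: break
cv2.imwrite('pics/s3.png',snapshot('side')); cv2.imwrite('pics/w3.png',snapshot('wrist'))
```

```text
12 5.77 [ 0.0003 -0.0003  0.    ] [ 1.3 -1.3 -1.3] [0.78 1.28]
24 6.17 [-0.0007 -0.0005 -0.0005] [-1.  -2.5 -1.9] [0.86 1.23]
36 6.58 [-0.002  -0.0008 -0.0002] [-3.9 -2.8  2. ] [0.93 1.17]
48 6.99 [-0.0038 -0.0013  0.0002] [-8.9 -2.2  7.1] [1.01 1.12]
60 7.4 [-0.0031 -0.0013  0.0016] [-9.5 -0.7 12.4] [1.08 1.06]
72 7.81 [-0.0004 -0.0006  0.0024] [-5.1  0.6 13.3] [1.14 1.02]
84 8.22 [ 0.0008 -0.0002  0.0017] [-1.3  0.8  8.9] [1.19 0.97]
96 8.58 [ 0.0004 -0.0002  0.0009] [ 0.4 -1.7  6.2] [1.12 0.99]
108 8.95 [-0.0001 -0.0002  0.0003] [ 0.9 -1.6  3. ] [1.03 1.03]
120 9.32 [-0.0005 -0.0003 -0.0001] [ 1.2 -2.   1.4] [0.92 1.1 ]
132 9.72 [-0.0001 -0.0001  0.0002] [ 2.  -1.5  1.8] [0.8 1.2]
```

View pics/s3.png

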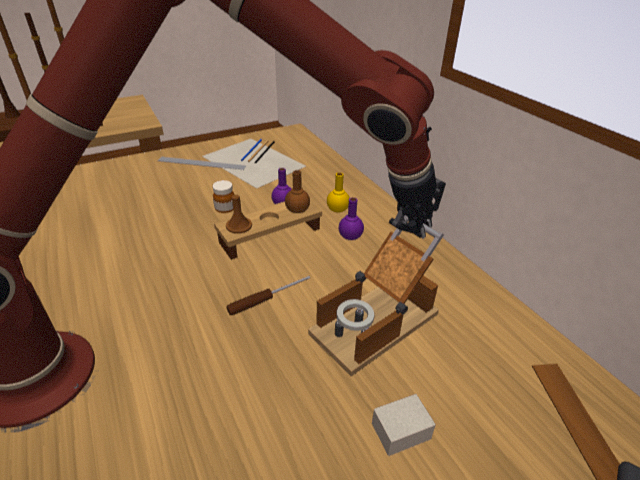

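View pics/w3.png

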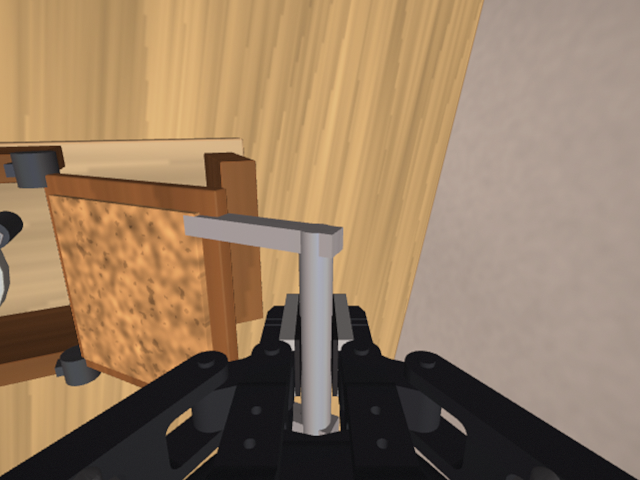

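Run:
```python
from h import *
arm.move_gripper(.36)
p=arm.read_tool_pos(); a=Rn.from_quat(arm.read_eef_rot()).as_matrix()[:,0]
arm.line_to(p-.09*a,.15); print(arm.read_time(),arm.read_ft_force())
arm.movep([.60,.207,.31],quat(-Z,np.array([1.,0,0])))
arm.move_gripper(.55)
print(arm.read_time(),arm.read_tool_pos(),np.round(arm.read_joint_positions(),2))
C=cam('wrist'); cv2.imwrite('pics/w4.png',snapshot('wrist')); cv2.imwrite('pics/t4.png',snapshot('top')[150:310,180:450])
np.savez('w4.npz',K=C[0],R=C[1],t=C[2]); print(proj(C,[.628,.207,.167]),proj(C,[.628,.207,.082]))
```

```text
10.8917 [-0.20328613  0.06616292  0.24457841]
12.625 [0.60024559 0.20608839 0.31019017] [-0.86  0.75  0.95  1.48 -0.63  1.24  0.17]
[362.3397023  255.28838286] [350.06309296 219.60616623]
```

View pics/w4.png

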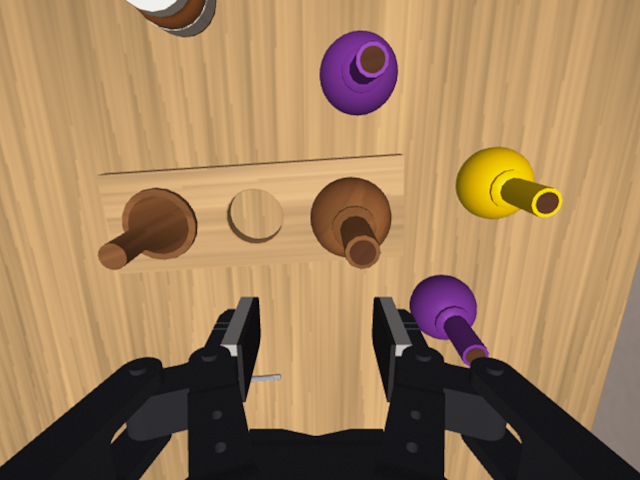

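View pics/t4.png

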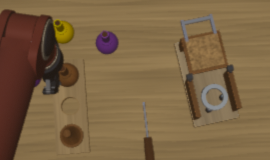

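Run:
```python
from h import *
d=np.load('w4.npz'); C=(d['K'],d['R'],d['t'])
print('neck',onz(C,(363.5,252.5),.167),'belly',onz(C,(351,216.5),.082),'purple top',onz(C,(475,356),.118),'yel',onz(C,(546,202),.118),'purp2',onz(C,(372,59),.118))
t=cv2.imread('pics/t4.png'); s=snapshot('side'); cv2.imwrite('pics/s4.png',s); st=snapshot('top')
cv2.imwrite('pics/t4r.png',cv2.resize(st[220:280,360:430],None,fx=8,fy=8,interpolation=cv2.INTER_CUBIC))
cv2.imwrite('pics/s4r.png',cv2.resize(s[290:345,320:400],None,fx=8,fy=8,interpolation=cv2.INTER_CUBIC))
r=hinge-.065*u; r[2]=.075; print('ring pred',r,proj(cam('top'),r),proj(cam('side'),r))
```

```text
neck [0.62863654 0.2087915  0.167     ] belly [0.62869828 0.20962252 0.082     ] purple top [0.72945179 0.10146892 0.118     ] yel [0.76372463 0.22911998 0.118     ] purp2 [0.63581182 0.32192311 0.118     ]
ring pred [ 0.55893809 -0.19028009  0.075     ] [393.82061265 246.59509745] [355.04372859 311.58993499]
```

View pics/t4r.png

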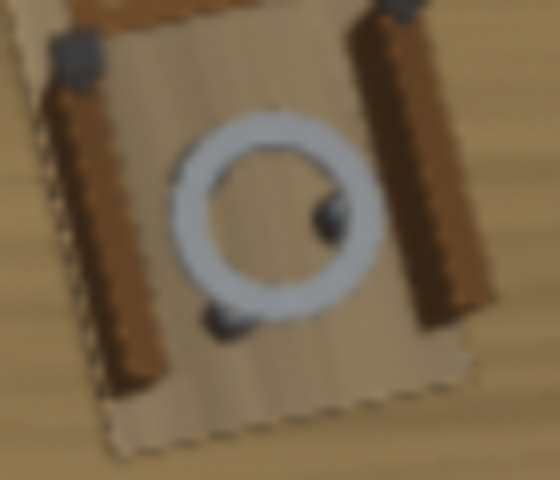

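View pics/s4r.png

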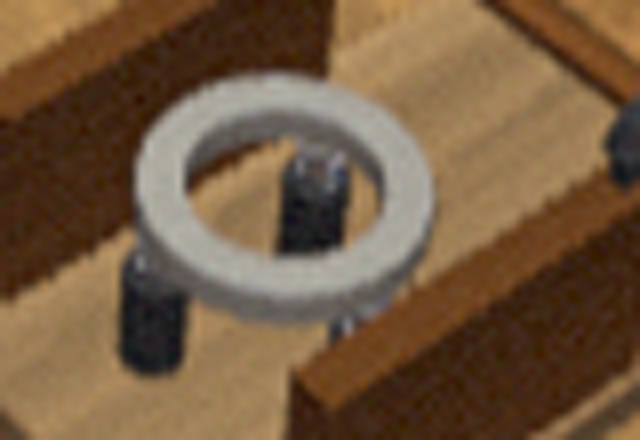

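Run:
```python
from h import *
T,S=cam('top'),cam('side'); print('ring',tri(T,(394.4,246.6),S,(355.2,312.9)),onz(T,(394.4,246.6),.075),onz(S,(355.2,312.9),.075))
B=np.array([.6287,.2090,0]); q=quat(-Z,np.array([1.,0,0]))
arm.line_to(B+[0,0,.31],.2,q)
arm.line_to(B+[0,0,.199],.12)
print(arm.read_tool_pos(),arm.read_ft_force(),arm.read_time())
arm.move_gripper(0.0,90)
print(arm.read_opening(),arm.read_tool_pos(),arm.read_ft_force(),arm.read_wrist_torque())
cv2.imwrite('pics/w5.png',snapshot('wrist'))
```

```text
ring (array([ 0.55881216, -0.19198537,  0.07318819]), np.float64(0.0007605850266857871)) [ 0.55888885 -0.19184177  0.075     ] [ 0.55742055 -0.19331319  0.075     ]
[0.62924333 0.20885161 0.20002746] [-0.59663024 -0.22856733  0.23828799] 14.1917
0.2338916065881332 [0.62882295 0.20896597 0.20001772] [-1.600211   -0.45410029  3.9551659 ] [-0.02908161  0.37438728  0.02073346]
```

View pics/w5.png

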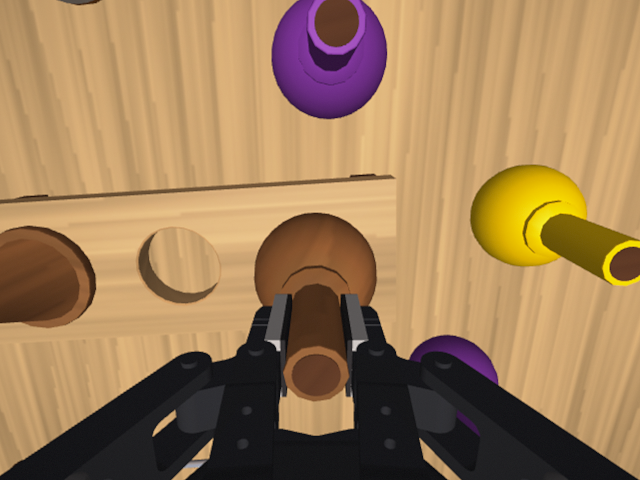

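Run:
```python
from h import *
arm.line_to([.6288,.209,.33],.15)
print(arm.read_ft_force(),arm.read_opening())
arm.movep([.5588,-.1913,.33],quat(-Z,u))
print(arm.read_time(),np.round(arm.read_joint_positions(),2),arm.read_ft_force())
arm.line_to([.5588,-.1913,.245],.12)
print(arm.read_time(),arm.read_tool_pos(),arm.read_ft_force(),arm.read_wrist_torque())
w=snapshot('wrist');s=snapshot('side');t=snapshot('top')
cv2.imwrite('pics/w6.png',w);cv2.imwrite('pics/s6.png',s);cv2.imwrite('pics/s6c.png',cv2.resize(s[190:360,270:450],None,fx=4,fy=3.5) if 0 else cv2.resize(s[200:350,280:440],None,fx=4,fy=4,interpolation=cv2.INTER_CUBIC));cv2.imwrite('pics/t6c.png',cv2.resize(t[170:300,330:450],None,fx=4,fy=4,interpolation=cv2.INTER_CUBIC))
```

```text
[-0.94626885 -0.07724489 -1.84405249] 0.23931902820119133
17.1333 [-0.23  0.64  0.92  1.58 -0.54  1.19  0.99] [ 0.29382336  0.21572006 -2.89916602]
17.9917 [ 0.55927025 -0.19165597  0.24576124] [-0.28308379  0.07708924 -1.96446373] [ 0.01970659  0.02080519 -0.02899127]
```

View pics/w6.png

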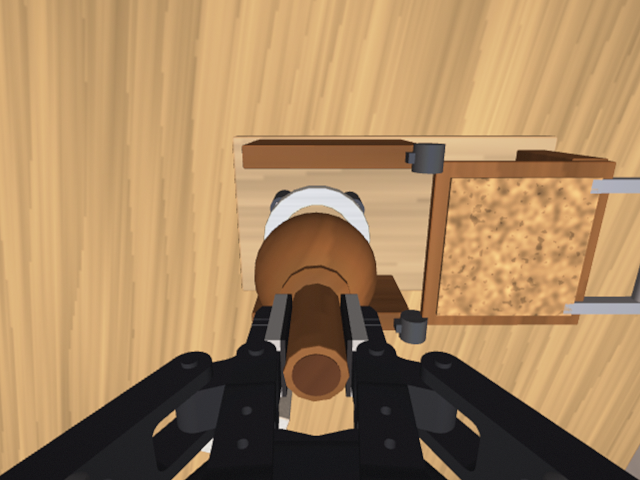

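View pics/s6c.png

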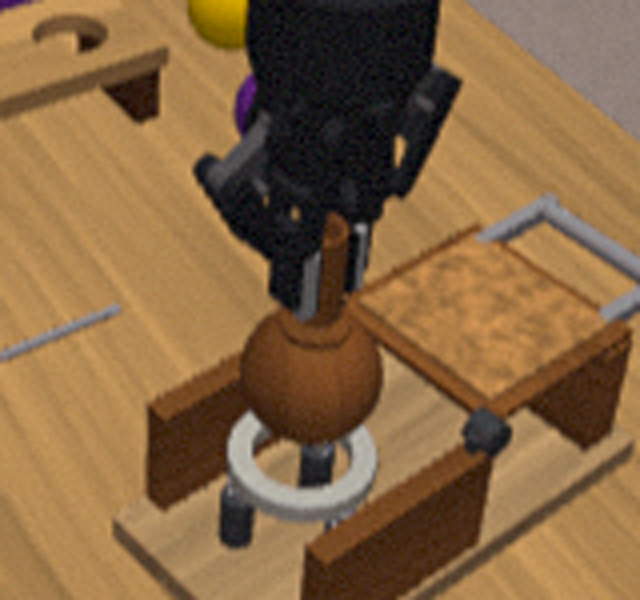

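View pics/t6c.png

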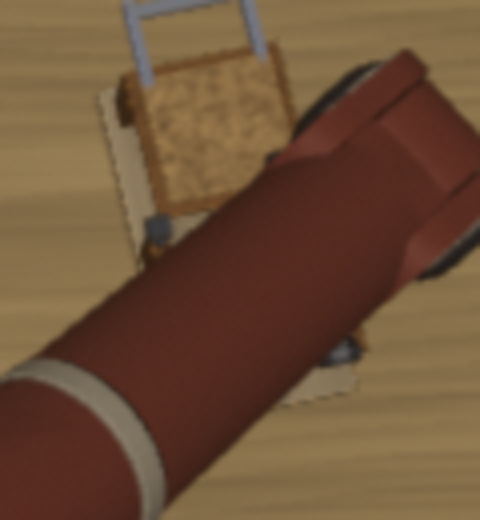

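Run:
```python
from h import *
S=cam('side'); p=arm.read_tool_pos()
print('belly exp',(proj(S,p-[0,0,.118])-[280,200])*4+1.5,'ring exp',(proj(S,[p[0],p[1],.075])-[280,200])*4+1.5)
W=cam('wrist'); print(proj(W,p-[0,0,.118]),proj(W,[p[0],p[1],.075]))
b=cv2.imread('pics/s6c.png'); 
C=cam('wrist')
# ring outer arc top point in wrist image at (317,186): z=.075 -> distance from centre should be 36mm
x=onz(C,(317,186),.075); print(x, x-[p[0],p[1],.075], 'along v',(x-[p[0],p[1],.075])@v,(x-p)@u)
```

```text
belly exp [311.10929773 368.67811315] ring exp [303.64658103 449.58522847]
[315.89940716 272.78685097] [315.68973815 242.22904102]
[ 0.55273581 -0.15399719  0.075     ] [-6.45109666e-03  3.76683268e-02  1.38777878e-17] along v 0.03820716902214714 0.0008554103323813305
```

Run:
```python
from h import *
x,y=.5588,-.1905
arm.line_to([x,y,.222],.08); f0=arm.read_ft_force(); print(f0)
for z in (.217,.215,.213,.211,.209):
    arm.line_to([x,y,z],.03); arm.pause(.1)
    f=arm.read_ft_force(); print(z,round(arm.read_time(),2),np.round(arm.read_tool_pos(),4),np.round(f-f0,2),np.round(arm.read_wrist_torque(),2))
cv2.imwrite('pics/w7.png',snapshot('wrist'))
```

```text
[ 0.9741352 -0.5560496 -1.7609301]
0.217 19.0 [ 0.5588 -0.1905  0.2171] [-0.65  0.64 -0.36] [-0.   -0.03  0.01]
0.215 19.35 [ 0.5593 -0.1905  0.2155] [-0.3   1.9   3.92] [ 0.17 -0.2   0.04]
0.213 19.7 [ 0.5593 -0.1905  0.2133] [0.74 1.41 4.85] [ 0.25 -0.34  0.02]
0.211 20.05 [ 0.5592 -0.1905  0.2113] [1.67 2.21 4.96] [ 0.28 -0.54 -0.03]
0.209 20.4 [ 0.5592 -0.1905  0.2093] [1.07 2.31 7.74] [ 0.36 -0.64  0.06]
```

View pics/w7.png

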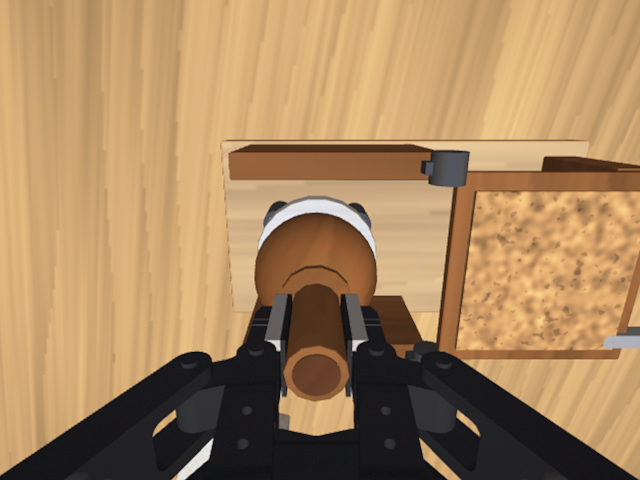

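Run:
```python
from h import *
x,y=.5592,-.1896; f0=np.array([.97,-.56,-1.76])
for z in (.207,.204,.201,.199,.1975,.1965,.1955,.1945,.1935,.1925):
    arm.line_to([x,y,z],.03); arm.pause(.1)
    f=arm.read_ft_force()-f0; print(z,round(arm.read_time(),2),np.round(arm.read_tool_pos(),4),np.round(f,2),np.round(arm.read_wrist_torque(),2))
    if f[2]>24: break
w=snapshot('wrist');s=snapshot('side'); cv2.imwrite('pics/w8.png',w);cv2.imwrite('pics/s8.png',cv2.resize(s[200:350,280:440],None,fx=4,fy=4,interpolation=cv2.INTER_CUBIC))
```

```text
0.207 20.8 [ 0.5594 -0.1902  0.2076] [0.4  1.6  8.02] [ 0.19 -0.46  0.06]
0.204 21.15 [ 0.5594 -0.1902  0.2049] [-0.04  0.93  9.32] [ 0.27 -0.35 -0.02]
0.201 21.5 [ 0.5594 -0.1903  0.2022] [ 0.55  2.85 11.22] [ 0.34 -0.2   0.02]
0.199 21.85 [ 0.5594 -0.1903  0.2004] [ 0.73  2.57 12.25] [ 0.32 -0.2  -0.03]
0.1975 22.2 [ 0.5594 -0.1903  0.1991] [ 0.54  2.58 13.56] [ 0.39 -0.11 -0.01]
0.1965 22.55 [ 0.5594 -0.1904  0.1982] [ 0.02  1.77 12.79] [ 0.45 -0.03 -0.04]
0.1955 22.9 [ 0.5595 -0.1903  0.1973] [-0.76  3.45 14.27] [ 0.41 -0.03 -0.05]
0.1945 23.25 [ 0.5594 -0.1904  0.1964] [-0.59  2.52 15.14] [ 0.47  0.01 -0.02]
0.1935 23.6 [ 0.5595 -0.1904  0.1955] [-0.54  1.82 13.43] [ 0.46 -0.05 -0.07]
0.1925 23.95 [ 0.5595 -0.1905  0.1952] [-0.74  4.02 18.08] [ 0.68  0.15 -0.04]
```

View pics/w8.png

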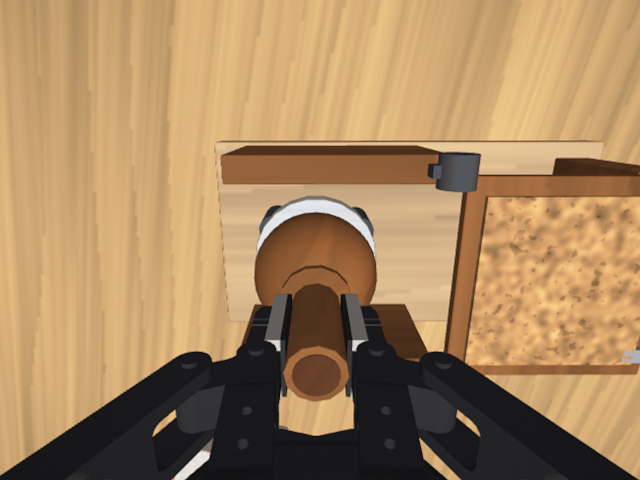

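View pics/s8.png

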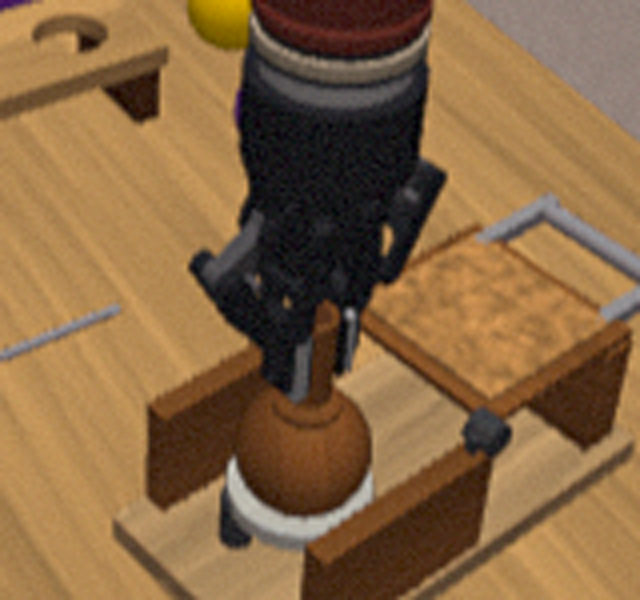

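Run:
```python
from h import *
x,y=.5593,-.1893; f0=np.array([.97,-.56,-1.76])
for z in (.1917,.191,.1905):
    arm.line_to([x,y,z],.02); arm.pause(.3)
    f=np.mean([arm.read_ft_force() for _ in range(4)],0)-f0; print(z,round(arm.read_time(),2),np.round(arm.read_tool_pos(),4),np.round(f,2),np.round(arm.read_wrist_torque(),2),arm.read_opening())
    if f[2]>25: break
w=snapshot('wrist');s=snapshot('side'); cv2.imwrite('pics/w9.png',w);cv2.imwrite('pics/s9.png',s);cv2.imwrite('pics/s9c.png',cv2.resize(s[200:350,280:440],None,fx=4,fy=4,interpolation=cv2.INTER_CUBIC))
S=cam('side'); p=arm.read_tool_pos()
for z in (.055,.057): print((proj(S,[p[0],p[1],z])-[280,200])*4+1.5)
```

```text
0.1917 24.6 [ 0.5596 -0.1905  0.1951] [-2.35  3.31 22.15] [ 0.73  0.42 -0.04] 0.2417773241067276
0.191 25.15 [ 0.5596 -0.1906  0.1951] [-2.97  5.36 24.3 ] [ 0.89  0.59 -0.04] 0.2357961323284596
0.1905 25.7 [ 0.5596 -0.1907  0.195 ] [-2.85  4.43 27.21] [ 0.99  0.79 -0.07] 0.2338506025860273
[300.55227804 476.84122591]
[300.81505819 473.98343409]
```

View pics/s9c.png

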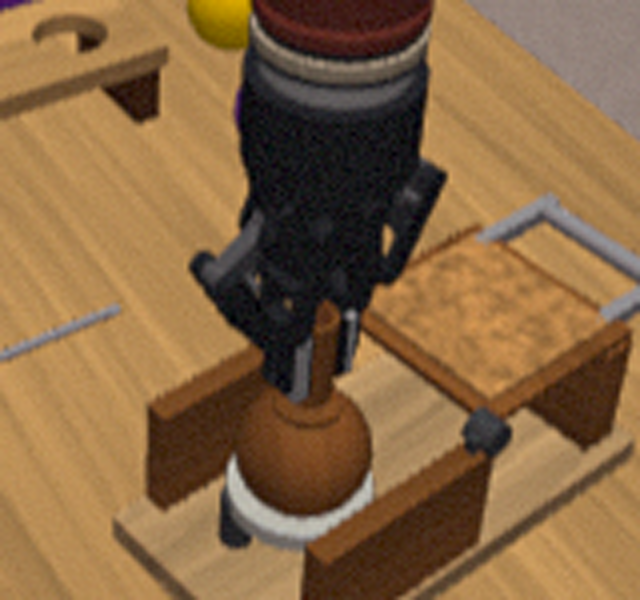

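View pics/s9.png

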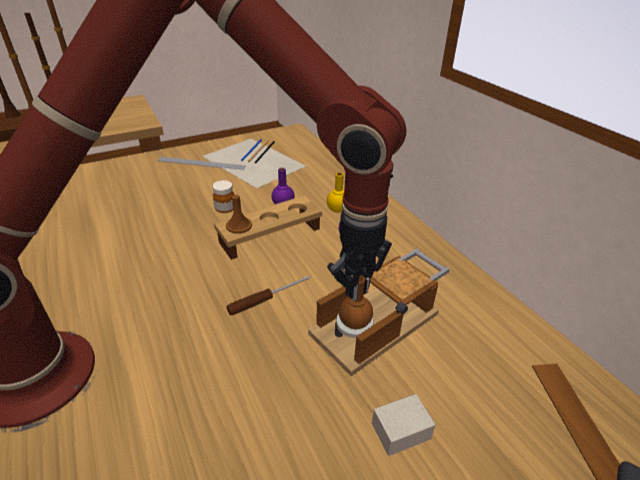

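Run:
```python
from h import *
arm.pause(.5); print(arm.read_tool_pos(),arm.read_ft_force(),arm.read_opening(),arm.read_time())
ticket.finish_job()
```

```text
[ 0.55958282 -0.19065735  0.19498576] [-3.64097381  4.80409381 25.19015051] 0.23299319758807432 26.3
the job is handed in; nothing more can be done
```

I handed the job in at 26.3 s, with the gripper still on the bulb and holding the ring down.

- **Cover:** I gripped the bar, swung it to about 132° and let go. It sank fully open, cork face up, as the later pictures show.
- **Bulb:** I gripped the brown bulb by its neck, carried it from the rack and set it neck up in the ring. First contact was at TCP z of about 0.2155, as predicted.
- **Press:** The TCP went down about 20.5 mm and then stopped moving while the force kept rising. It finally pushed with about 27 N, more than the 15 N that brings the ring home, so I take the ring to be on its stop. The opening stayed at 0.233, and the TCP travel matches the ring's 20 mm, so I saw no sign of the neck slipping in the pads.
- **Rest of the scene:** In the last side view the bell, jar, screwdriver and carton are where they were.

**Not perfect:** the cameras disagreed by 2 to 3 mm on the ring's centre. A sideways push of about 5 N and a wrist moment of about 1 N·m were left at the end. The bulb still looked upright in the last views.

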